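# Strip the drill-press hold-down and put each part on its own place

## Robot

A 6-joint arm with a two-finger parallel gripper is mounted at the origin on the work surface. World frame = base frame: x ahead of the robot, y to its left, z up, the work surface at z = 0. Lengths are in m, angles in rad, forces in N, time in s.
With the tool pointing down it reaches from about 0.325 to 0.775 m from the base axis. Payload 5.5 kg.
Tool frame: the origin (TCP) lies on the centre line of the jaws, within the pads' length; the fingertips stand 25 mm ahead of it and the grasp point (between the pads) lies 6 mm ahead of it; z points along the fingers, y is the line along which they close (so a half turn about z gives the same grasp; the last joint's range is limited). The gripper opens to 88 mm and grips with 3 to 60 N. Pads are 20 mm wide; open, the fingers measure 115 mm over their backs; the gripper's body (75 mm by 178 mm) begins 61 mm behind the grasp point.
Start: joints at [-1.159, 0.091, 1.231, -0, 1.82, -0.057], TCP at [0.271, -0.535, 0.248] pointing down, gripper open.
Joint ranges: [-2.87, 2.87], [-0.86, 2.18], [0.17, 2.46], [-1.51, 4.65], [0.06, 2.69], [-2.65, 2.65]. Speed limits (rad/s): [2.57, 2.57, 3.01, 3.14, 3.14, 3.14].

## Interface

Orientations are given as [roll, pitch, yaw] about the fixed x, y, z axes, in that order (R = Rz(yaw) Ry(pitch) Rx(roll)).
In Python, from workcell import manip gives the robot as it stands. The module is installed in compiled form; this text tells all that it offers.
- The arm moves only by the shell command python3 -m inch 'ROWS' [FORCE]. ROWS is text: rows parted by semicolons, each of 7 numbers parted by spaces: the turn, a rotation vector about the world's x, y, z in degrees, then the shift along the world's x, y, z in m, then the closure in counts, from 0 (fully open) to 255 (shut). In form: rx ry rz x y z hand; .... A call has 1 to 8 rows; each row is the pose to reach, as a shift and turn from the pose commanded when the call began; what a row does not reach only later rows make up. A row lasts 1/10 s, in which the tool goes at most 50 mm and 8.59 degrees, less where a joint would pass 70% of its speed; a pose out of reach is approached as far as the arm can. A call with a gripper value outside its range is refused whole. The fingers move at their own pace and stop on an object; FORCE is the grip in N (left out, the last holds). Time passes only in rows, so rows that repeat a pose let the fingers close. It gives the time, the measured TCP pose, the force, the opening and the grip force at its end, in the units of the state.
- manip.observe(): the state, without advancing time (a new reading comes with each control period).
- manip.capture(name): name is "side" or "top" or "wrist"; returns a dict with "frame" (480x640x3 uint8, red, green, blue), "intrinsics" (3x3 intrinsics, pixels), "k1" (the pictures are not rectified: a ray, as slopes to the right and down, at radius r is drawn at 1 + k1 r^2 times it, then the intrinsics apply), "R" (3x3) and "t" (3): a world point X has camera coordinates R X + t. Camera axes: x right, y down, z forward; pixel columns grow to the right and rows downward; lengths in m; the calibration is good to about 2 mm. A picture is of the moment at which its call begins. There is no depth.
- manip.job_done(): hands the job in; it is judged then, once.
Trained networks look in a picture, given as the dict that the camera call returned (one of the last four; its "shot" number tells which), for a name from the list of things; names that differ only in an ending like _2 or _b are one class to them, and where a whole thing is asked for, a point or a joint stands for the part that bears it (a point fixed in the world has none). Each returns a list of dicts, best first, with "p" (0 to 1); they miss things now and then, are a little off and sometimes report something else, mostly with a low value. They report only what shows in the picture. A call takes as long as a camera call. They do not tell look-alikes from the thing itself.
- manip.look_for(picture, query): "point" ([row, column] in pixels, amid what is visible of it).
- manip.masks_of(picture, query): "region" (480x640 bool, what is visible of it) and "point" ([row, column] in pixels, amid what is visible of it).
The state is a dict: "time_s": time; "joints": joint angles; "qd": joint speeds; "joint_torque": joint torques, N m; "tool_pos": TCP position; "tool_rot": TCP orientation; "contact_force": force on the tool from outside, world axes, zero at the start; "ft_torque": the same for the moment, N m; "grip_width": finger opening in m; "grip_force": force on a finger pad.
Only numpy, scipy, OpenCV 4.12 (cv2) and the standard library are available. Lean on these libraries where they do the work, as an engineer would, in place of code of your own. Each camera call takes 0.05 s, during which the arm holds its last target. There are 200 camera calls.

## Task

Take the hold-down clamp on the stud apart from the top, one part at a time: put the wing nut in the round steel dish, then stand the spacer in the square grey tray, then lay the washer flat and wholly on the round cork pad, and last lay the strap flat along the long dark wooden rest, between its end lips. Set each part down and let go of it before taking the next. Leave the glass jar where it stands.

Things in the scene. Friction and masses are not known exactly. Their poses are not given: they have to be found in the camera images.
- fixture: Fixed grey cast base, 110 (x) x 90 (y) x 14 mm, with a raised block 70 (x) x 30 (y) mm on top that reaches 28 mm above the bench, and an upright round steel stud of 10 mm diameter at its centre that reaches 78 mm above the bench. Stacked loose on the stud at the start, from below: strap, washer, spacer, wing nut. Origin: centre of the underside, at bench height, on the stud's axis; z up.
- wingnut: Brass wing nut, already slack on its thread: it lifts straight off without turning. Square hub 22 x 22 mm and 14 mm high with a 14 mm hole; two wings 6 mm thick that slant up and outwards along its x axis, about 50 mm from tip to tip, their bottoms 3 mm and their tops 26 mm above the underside. 50 g. Can be gripped across the hub (along y, 22 mm) or over the wing tips (along x). Origin: centre of the underside; z up; starts 68 mm above the bench.
- spacer: Short piece of square aluminium tube, 28 x 28 mm, 22 mm high, 14 mm hole through it, 60 g. Origin: centre of the underside; x and y along its sides, z along its axis, up at the start; starts 46 mm above the bench.
- washer: Thick square plate washer of dark steel, 48 x 48 x 8 mm, 14 mm hole, 100 g. Origin: centre of the underside; x and y along its sides, z along its axis, up at the start; starts 38 mm above the bench, on the strap and roughly square with it, so that it overhangs the strap's long sides by about 6 mm.
- strap: Bright steel clamp strap, 120 (x) x 36 (y) x 10 mm, with a 14 mm hole through its middle and, at its +x end, a lip 8 mm thick that stands 10 mm above its upper face. 200 g. Origin: centre of the underside, on the hole's axis; x along its length, z up; starts 28 mm above the bench on the fixture's raised block.
- dish: Place for the wing nut: fixed round shallow steel dish, 92 mm across outside at the foot and 104 mm at the rim, 14 mm high, wall 3 mm, inner floor 4 mm above the bench. Origin: centre of the underside; z up.
- tray: Place for the spacer: fixed square grey plastic tray, 92 x 92 mm outside, 14 mm high, walls 4 mm (inside 84 x 84 mm), inner floor 4 mm above the bench. Origin: centre of the underside; x and y along its sides, z up.
- pad: Place for the washer: fixed round cork pad, 100 mm in diameter, 8 mm thick, no rim. Origin: centre of the underside; z up.
- rest: Place for the strap: fixed dark wooden board, 166 (x) x 56 (y) mm, upper face 12 mm above the bench, with a lip 8 mm thick and 8 mm high across each end (150 mm free between the lips), its long sides open. Origin: centre of the underside; x along its length, z up. The strap may lie either way round.
- jar: Bystander to be left alone: small closed glass jar, 54 mm in diameter, 65 mm high, loose, 250 g. Origin: centre of the underside; z up. Other bystanders among the places are low (under 30 mm): two tape rolls; taller things stand at the bench's edges.
Things that resemble listed ones, but are neither listed nor needed, are in the scene too. There is more than one size of the spacer; the job needs the largest. Several things have the shape of the washer; the one meant has the colours described above.

How it is judged:
On the way, in this order (a step that is already met when the one before it is completed fails the run):
1. the wing nut lies in the round dish, let go, with the spacer, washer and strap still on the stud (horizontal distance between wingnut and dish below 0.04 m and z of wingnut in the frame of dish below 0.03 m and linear speed of wingnut below 0.03 m/s and angular speed of wingnut below 0.4 rad/s and contact force between the fingers and wingnut below 0.3 N and horizontal distance between each of spacer, washer, strap and fixture below 0.012 m), for 0.2 s.
2. the spacer stands in the square tray, let go, with the washer and strap still on the stud (x of spacer in the frame of tray between -0.031 and 0.031 m and y of spacer in the frame of tray between -0.031 and 0.031 m and z of spacer in the frame of tray below 0.009 m and angle between spacer's own z axis and vertical below 0.2 rad and linear speed of spacer below 0.03 m/s and angular speed of spacer below 0.4 rad/s and contact force between the fingers and spacer below 0.3 N and horizontal distance between each of washer, strap and fixture below 0.012 m), for 0.2 s.
3. the washer lies on the cork pad, let go, with the strap still on the stud (horizontal distance between washer and pad below 0.018 m and z of washer in the frame of pad below 0.019 m and (angle between washer's own z axis and vertical below 0.12 rad or angle between washer's own z axis and vertical above 3.02 rad) and linear speed of washer below 0.03 m/s and angular speed of washer below 0.4 rad/s and contact force between the fingers and washer below 0.3 N and horizontal distance between strap and fixture below 0.012 m), for 0.2 s.
4. the strap lies on the wooden rest, let go (x of strap in the frame of rest between -0.018 and 0.018 m and y of strap in the frame of rest between -0.014 and 0.014 m and z of strap in the frame of rest below 0.016 m and angle between strap's own z axis and vertical below 0.1 rad and angle between the x axis of strap and the x axis of rest, either way round below 0.25 rad and linear speed of strap below 0.03 m/s and angular speed of strap below 0.4 rad/s and contact force between the fingers and strap below 0.3 N), for 0.2 s.
At the end, for the whole second after the job is handed in: All let go and at rest: wing nut in the dish (within 40 mm of its centre), spacer upright inside the tray, washer flat on the pad (centres within 18 mm), strap flat on the rest between its lips (within 18 mm along, 14 mm across, 0.25 rad, either way round) (all of step 4 and horizontal distance between wingnut and dish below 0.04 m and z of wingnut in the frame of dish below 0.03 m and linear speed of each of wingnut, spacer, washer below 0.03 m/s and angular speed of each of wingnut, spacer, washer below 0.4 rad/s and contact force between the fingers and wingnut below 0.3 N and x of spacer in the frame of tray between -0.031 and 0.031 m and y of spacer in the frame of tray between -0.031 and 0.031 m and z of spacer in the frame of tray below 0.009 m and angle between spacer's own z axis and vertical below 0.2 rad and contact force between the fingers and spacer below 0.3 N and horizontal distance between washer and pad below 0.018 m and z of washer in the frame of pad below 0.019 m and (angle between washer's own z axis and vertical below 0.12 rad or angle between washer's own z axis and vertical above 3.02 rad) and contact force between the fingers and washer below 0.3 N); the robot touches nothing.
It fails at once if the glass jar is pushed more than 20 mm or knocked over (distance of jar from where it was at the start of the episode above 0.02 m or angle between jar's own z axis and vertical above 0.4 rad).
It also fails if it takes over 128 s, if anything falls off the work surface, if the arm or the gripper's body presses on something with over 40 N, if the wrist force passes 120 N, or if a joint passes its speed limit or range.

## Working session

There is one attempt and no reset: what is moved stays moved. The work goes in short steps, Python scripts to look and compute and a shell command to move; the robot and the scene stay as the last step left them, time stands still between calls to the robot, and variables do not carry over. Pictures are saved under pics/ and viewed, at most 14 in all, crops included, and the job is handed in when it is done.

```bash
mkdir -p pics
cat > h.py <<'E'
import numpy as np, cv2
from workcell import manip
def ray(c,rc):
    K=c["intrinsics"];u=np.array([(rc[1]-K[0][2])/K[0][0],(rc[0]-K[1][2])/K[1][1]])
    s=u.copy()
    for _ in range(30): s=u/(1+c["k1"]*(s@s))
    R=np.array(c["R"]);o=-R.T@np.array(c["t"]);d=R.T@np.array([s[0],s[1],1.]);return o,d/np.linalg.norm(d)
def atz(c,rc,z):
    o,d=ray(c,rc);return o+d*(z-o[2])/d[2]
def tri(L):
    A=np.zeros((3,3));b=np.zeros(3)
    for c,rc in L:
        o,d=ray(c,rc);P=np.eye(3)-np.outer(d,d);A+=P;b+=P@o
    X=np.linalg.solve(A,b)
    return X,[float(np.linalg.norm(np.cross(X-ray(c,rc)[0],ray(c,rc)[1]))) for c,rc in L]
def proj(c,X):
    p=np.array(c["R"])@np.array(X)+np.array(c["t"]);s=p[:2]/p[2];s=s*(1+c["k1"]*(s@s));K=c["intrinsics"]
    return np.array([s[1]*K[1][1]+K[1][2],s[0]*K[0][0]+K[0][2]])
def save(c,n): cv2.imwrite("pics/"+n+".png",cv2.cvtColor(c["frame"],cv2.COLOR_RGB2BGR))
E
python3 - <<'E'
from h import *
np.set_printoptions(precision=4,suppress=True)
s=manip.observe();print(s["tool_pos"],s["tool_rot"],s["time_s"])
for n in("top","side"):
    c=manip.capture(n);save(c,n);print(n,ray(c,(240,320)))
    for q in "fixture wingnut spacer washer strap dish tray pad rest jar".split():
        r=manip.look_for(c,q)
        print(q,[(round(x["p"],2),np.round(x["point"]).astype(int).tolist(),atz(c,x["point"],.01)[:2].round(3).tolist()) for x in r[:4]])
E
```

```text
[ 0.271  -0.535   0.2465] [-3.1397 -0.0001  0.4688] 0.0
top (array([0.4511, 0.0025, 0.9334]), array([ 0.1061, -0.0252, -0.994 ]))
fixture [(0.81, [281, 297], [0.471, 0.022])]
wingnut [(0.47, [283, 294], [0.468, 0.029])]
spacer [(0.59, [281, 299], [0.471, 0.019]), (0.42, [284, 235], [0.467, 0.14]), (0.29, [200, 401], [0.627, -0.178])]
washer [(0.79, [352, 295], [0.338, 0.026]), (0.7, [279, 301], [0.475, 0.015]), (0.66, [181, 208], [0.664, 0.196])]
strap [(0.82, [266, 294], [0.501, 0.029])]
dish [(0.62, [277, 452], [0.479, -0.274])]
tray [(0.77, [182, 203], [0.663, 0.205]), (0.69, [277, 451], [0.479, -0.273])]
pad [(0.68, [276, 169], [0.481, 0.266]), (0.61, [201, 402], [0.626, -0.18]), (0.16, [276, 452], [0.48, -0.275])]
rest [(0.58, [199, 403], [0.629, -0.183])]
jar [(0.75, [163, 301], [0.701, 0.016])]
side (array([0.2108, 0.6484, 0.6275]), array([ 0.3418, -0.7069, -0.6193]))
fixture [(0.69, [288, 339], [0.465, 0.051])]
wingnut [(0.86, [248, 341], [0.505, -0.052])]
spacer [(0.84, [327, 317], [0.463, 0.145]), (0.68, [250, 369], [0.456, -0.067]), (0.66, [261, 340], [0.492, -0.016])]
washer [(0.95, [303, 413], [0.341, 0.032]), (0.59, [270, 341], [0.482, 0.005])]
strap [(0.73, [276, 339], [0.478, 0.021])]
dish [(0.75, [196, 392], [0.476, -0.257]), (0.32, [233, 232], [0.718, -0.005]), (0.31, [260, 336], [0.5, -0.015])]
tray [(0.66, [316, 192], [0.657, 0.206])]
pad [(0.82, [385, 263], [0.486, 0.273])]
rest [(0.78, [200, 311], [0.627, -0.172]), (0.33, [314, 190], [0.661, 0.204]), (0.24, [268, 340], [0.484, 0.003])]
jar [(0.24, [267, 338], [0.489, 0.002])]
```

View pics/top.png

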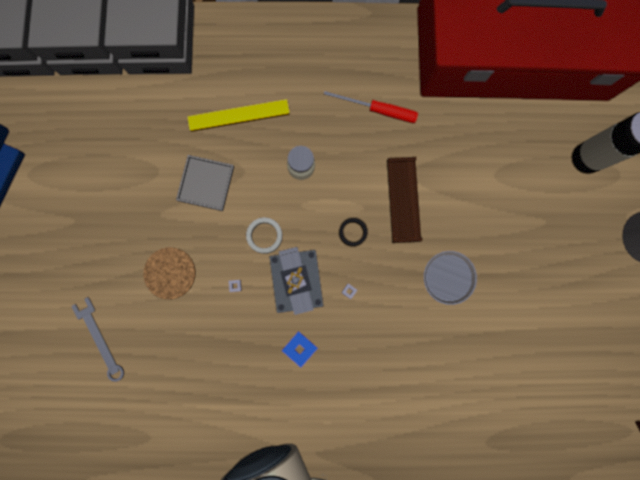

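View pics/side.png

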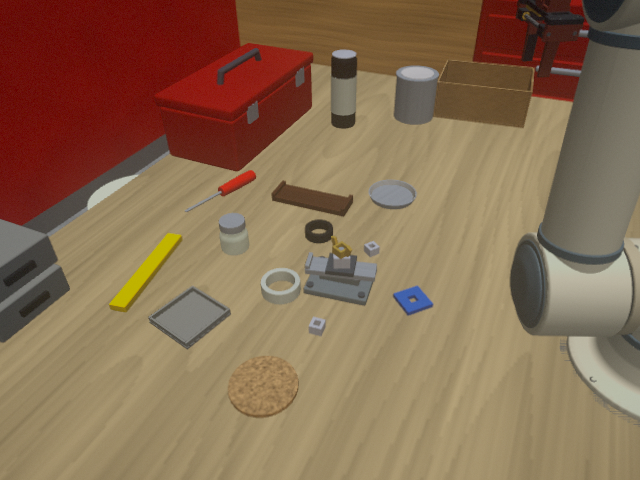

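The top view shows the stack at (281,297), the dish at (277,450), the tray at (183,206), the pad at (273,170), the rest at (200,404) and the jar at (162,301).

The look-alikes:
- **Spacers:** small loose ones at (285,235) and (292,350). The one on the stud, about (282,297), is the largest.
- **Washers:** the blue plate at (349,300) is the wrong colour. The dark one on the stud fits the description.

Next I'll measure the places from both views.

```bash
cat > m.py <<'E'
from h import *
np.set_printoptions(precision=4,suppress=True)
hz=dict(dish=.014,tray=.014,pad=.008,rest=.012,strap=.038,fixture=.014,jar=.065)
def rect(c,m,z):
    cn=max(cv2.findContours(m.astype(np.uint8),cv2.RETR_EXTERNAL,cv2.CHAIN_APPROX_NONE)[0],key=cv2.contourArea)[:,0]
    P=np.array([atz(c,(p[1],p[0]),z)[:2] for p in cn],np.float32)
    (a,b),(w,h),t=cv2.minAreaRect(P*1000)
    return np.round([a/1000,b/1000],4),np.round([w,h]),round(t if w>h else t+90,1)
E
python3 - <<'E'
from m import *
T=manip.capture("top");S=manip.capture("side")
for q in hz:
    r=[]
    for c in(T,S):
        m=manip.masks_of(c,q)
        if q=="dish": m=[x for x in m if x["p"]>.3]
        if m:
            r.append((c,m[0]["point"]));print(q,round(m[0]["p"],2),np.round(m[0]["point"]),rect(c,m[0]["region"],hz[q]))
    if len(r)==2:print("   tri",*tri(r))
c=T["frame"][225:335,240:360]
cv2.imwrite("pics/stack.png",cv2.cvtColor(cv2.resize(c,None,fx=5,fy=5,interpolation=cv2.INTER_CUBIC),cv2.COLOR_RGB2BGR))
c=S["frame"][215:310,290:400]
cv2.imwrite("pics/stack_s.png",cv2.cvtColor(cv2.resize(c,None,fx=6,fy=6,interpolation=cv2.INTER_CUBIC),cv2.COLOR_RGB2BGR))
E
```

```text
dish 0.61 [275. 449.] (array([ 0.4779, -0.2699]), array([103., 101.]), 89.7)
dish 0.84 [194. 390.] (array([ 0.4783, -0.2618]), array([ 97., 105.]), 113.9)
   tri [ 0.4838 -0.2687  0.0051] [0.0009073251241276327, 0.000907325124127789]
tray 0.74 [180. 204.] (array([0.6607, 0.201 ]), array([96., 94.]), 77.8)
tray 0.88 [315. 191.] (array([0.6577, 0.2075]), array([101., 104.]), 167.1)
   tri [0.6643 0.2032 0.0073] [0.002595819354451682, 0.002595819354451605]
pad 0.77 [277. 169.] (array([0.4875, 0.2673]), array([ 97., 100.]), 90.2)
pad 0.67 [384. 264.] (array([0.4875, 0.2723]), array([ 96., 102.]), 117.3)
   tri [0.4826 0.2685 0.0062] [0.003547186548244917, 0.0035471865482448956]
rest 0.55 [201. 402.] (array([ 0.6298, -0.183 ]), array([168.,  60.]), 2.8)
rest 0.89 [198. 306.] (array([ 0.631 , -0.1777]), array([176.,  80.]), 2.7)
   tri [ 0.6329 -0.1763  0.0097] [0.007039634426551336, 0.0070396344265511645]
strap 0.77 [266. 297.] (array([0.5137, 0.0364]), array([36., 36.]), 14.2)
strap 0.81 [276. 337.] (array([0.4741, 0.0291]), array([125.,  57.]), 11.8)
   tri [0.4921 0.0204 0.0045] [0.0088495912474882, 0.008849591247488197]
fixture 0.93 [282. 296.] (array([ 0.477 , -0.0039]), array([109.,  31.]), 9.4)
fixture 0.74 [288. 338.] (array([0.4672, 0.0562]), array([108.,  55.]), 10.4)
   tri [ 0.4734  0.0259 -0.0146] [0.004044722047647806, 0.004044722047647968]
jar 0.96 [160. 300.] (array([0.6866, 0.0169]), array([62., 51.]), 0.1)
jar 0.97 [234. 233.] (array([0.6717, 0.0496]), array([ 49., 125.]), 128.7)
   tri [0.6989 0.0169 0.03  ] [0.0017791184258479891, 0.001779118425847932]
```

View pics/stack_s.png

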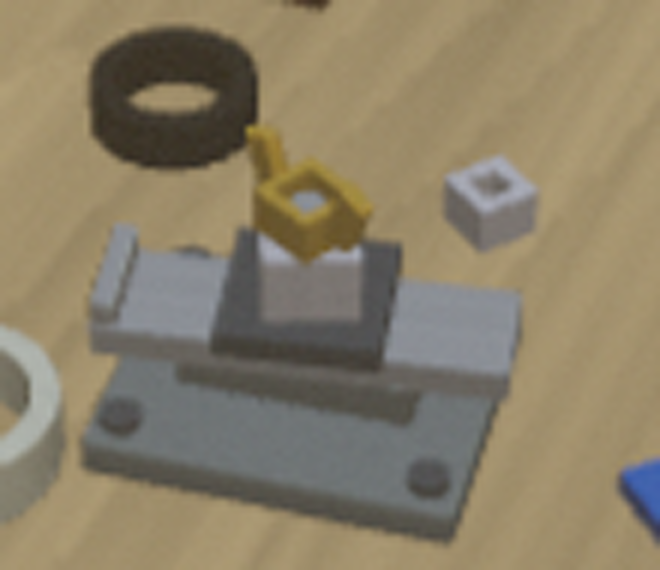

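The crop confirms it: brass wing nut over the aluminium spacer, dark steel washer and bright strap, with the lip at the far (+x) end. The strap's yaw is about 10° and the nut is turned differently. I'll move above the stack for the wrist views.

```bash
python3 -m inch '0 0 -8 0.1 0.27 0.06 0;0 0 -17 0.1 0.27 0.06 0;0 0 -17 0.1 0.27 0.06 0;0 0 -17 0.1 0.27 0.06 0;0 0 -17 0.1 0.27 0.06 0;0 0 -17 0.1 0.27 0.06 0;0 0 -17 0.1 0.27 0.06 0;0 0 -17 0.1 0.27 0.06 0' 20; python3 -m inch '0 0 0 0.1 0.29 0 0;0 0 0 0.1 0.29 0 0;0 0 0 0.1 0.29 0 0;0 0 0 0.1 0.29 0 0;0 0 0 0.1 0.29 0 0;0 0 0 0.1 0.29 0 0;0 0 0 0.1 0.29 0 0;0 0 0 0.1 0.29 0 0'
python3 - <<'E'
from m import *
s=manip.observe();print(s["tool_pos"],s["tool_rot"],s["joints"])
c=manip.capture("wrist");save(c,"w1");print(ray(c,(240,320)))
for q in "wingnut spacer washer strap fixture".split():
    for x in manip.masks_of(c,q)[:3]:
        z=dict(wingnut=.088,spacer=.068,washer=.046,strap=.038,fixture=.014)[q]
        print(q,round(x["p"],2),np.round(x["point"]),atz(c,x["point"],z),rect(c,x["region"],z))
E
```

```text
time_s: 2.7
tool_pos: [0.3714, -0.2648, 0.3082]
tool_rot: [3.14, -0.001, 0.174]
contact_force: [0.4, -0.5, -1.0]
grip_width: 0.0873
grip_force: 0.0
time_s: 3.5
tool_pos: [0.4715, 0.0245, 0.3065]
tool_rot: [3.141, 0.002, 0.173]
contact_force: [0.5, -0.6, -0.0]
grip_width: 0.0881
grip_force: 0.0
[0.4715 0.0245 0.3065] [3.1414 0.0023 0.1732] [-0.0197 -0.2281  1.4306 -0.0006  1.9413  1.3776]
(array([0.5555, 0.039 , 0.4431]), array([-0.2983, -0.0494, -0.9532]))
wingnut 0.77 [212. 319.] [0.4729 0.027  0.088 ] (array([0.4749, 0.0269]), array([22., 46.]), 153.2)
spacer 0.7 [191. 223.] [0.4727 0.1273 0.068 ] (array([0.4766, 0.1268]), array([22., 22.]), 95.0)
spacer 0.49 [196. 321.] [0.4851 0.0265 0.068 ] (array([0.4826, 0.0391]), array([ 8., 16.]), 156.3)
washer 0.73 [188. 320.] [0.4894 0.0281 0.046 ] (array([0.4747, 0.0254]), array([50., 48.]), 14.2)
washer 0.55 [292. 315.] [0.3661 0.0133 0.046 ] (array([0.3662, 0.0213]), array([45., 45.]), 47.6)
strap 0.86 [175. 315.] [0.501  0.0362 0.038 ] (array([0.5152, 0.0361]), array([37., 36.]), 14.5)
strap 0.37 [192. 338.] [0.4874 0.0077 0.038 ] (array([ 0.4842, -0.0024]), array([102.,  29.]), 10.0)
fixture 0.87 [191. 341.] [0.485  0.0027 0.014 ] (array([ 0.4801, -0.0053]), array([109.,  31.]), 10.5)
```

View pics/w1.png

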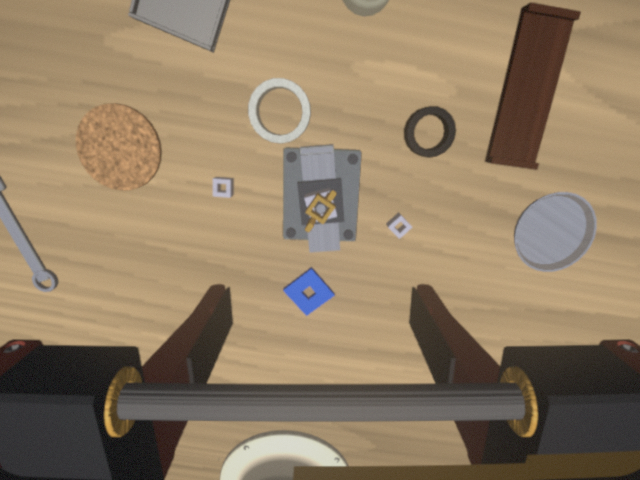

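From the wrist the nut shows at (212,319) with its wings running from lower left to upper right, yaw about -27°. It sits on the dark washer at (188,320) and the strap. The blue plate at (292,315) and the small spacers at (187,223) and (226,399) are the decoys. I'll turn to the nut's yaw and look again from closer.

```bash
python3 -m inch '0 0 -8 0 0 -0.04 0;0 0 -16 0 0 -0.08 0;0 0 -24 0 0 -0.08 0;0 0 -32 0 0 -0.08 0;0 0 -37 0 0 -0.08 0;0 0 -37 0 0 -0.08 0;0 0 -37 0 0 -0.08 0'
cat > look.py <<'E'
import sys
from m import *
s=manip.observe();print(s["time_s"],s["tool_pos"],s["tool_rot"])
c=manip.capture("wrist");save(c,sys.argv[1])
Z=dict(wingnut=.088,spacer=.068,washer=.046,strap=.038)
for q in sys.argv[2:]:
    for x in manip.masks_of(c,q)[:3]: print(q,round(x["p"],2),np.round(x["point"]),atz(c,x["point"],Z[q]),rect(c,x["region"],Z[q]))
f=c["frame"];o=proj(c,[.473,.025,.06]).astype(int);a,b=max(o[0]-90,0),max(o[1]-120,0)
cv2.imwrite("pics/"+sys.argv[1]+"c.png",cv2.cvtColor(cv2.resize(f[a:a+180,b:b+240],None,fx=3,fy=3,interpolation=cv2.INTER_CUBIC),cv2.COLOR_RGB2BGR));print("crop origin",a,b)
np.savez(sys.argv[1],**{k:c[k] for k in("intrinsics","k1","R","t")})
E
python3 look.py w2 wingnut spacer washer strap
```

```text
time_s: 4.5
tool_pos: [0.4711, 0.0241, 0.2279]
tool_rot: [-3.141, -0.0, -0.472]
contact_force: [-0.4, -0.0, -0.5]
grip_width: 0.088
grip_force: 0.0
4.5 [0.4711 0.0241 0.2279] [-3.1414 -0.0005 -0.4723]
wingnut 0.6 [234. 319.] [0.474  0.0247 0.088 ] (array([0.4738, 0.0259]), array([21., 48.]), 153.4)
spacer 0.92 [186. 426.] [ 0.466  -0.0682  0.068 ] (array([ 0.4694, -0.0652]), array([21., 18.]), 53.7)
spacer 0.82 [268. 227.] [0.4777 0.1129 0.068 ] (array([0.4788, 0.1156]), array([20., 24.]), 95.0)
spacer 0.65 [215. 322.] [0.4827 0.0178 0.068 ] (array([0.4797, 0.0163]), array([32., 15.]), 26.9)
washer 0.82 [204. 326.] [0.4845 0.0121 0.046 ] (array([0.4749, 0.0242]), array([49., 48.]), 15.3)
washer 0.82 [302. 380.] [0.3754 0.0096 0.046 ] (array([0.3695, 0.0147]), array([46., 48.]), 139.3)
washer 0.52 [198. 297.] [0.5015 0.0324 0.046 ] (array([0.5159, 0.0351]), array([35., 37.]), 105.1)
strap 0.63 [197. 298.] [0.5005 0.0319 0.038 ] (array([0.5153, 0.0359]), array([35., 38.]), 105.3)
crop origin 136 199
```

View pics/w2c.png

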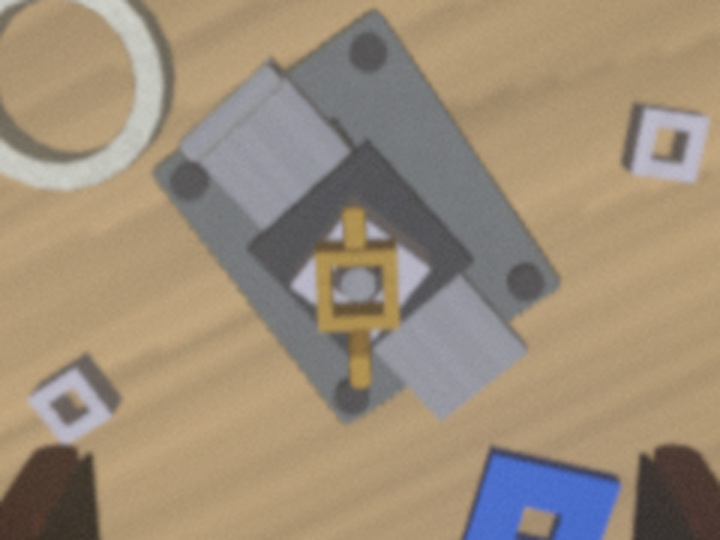

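The nut hub lies square to the image, centre at crop (357,288), which is pixel (232,318). Its wings are vertical, so yaw -27° is right. I'll check its position and height from the two wrist views.

Run:
```python
from m import *
w=dict(np.load("w2.npz"))
print("hub top",atz(w,(232,318),.082),"stud",atz(w,(230,317.7),.078))
c=manip.capture("top");s=manip.capture("side")
a=[x["point"] for x in manip.look_for(c,"wingnut")];b=[x["point"] for x in manip.look_for(s,"wingnut")]
print(a,b)
if b: print(tri([(w,(234,319)),(s,b[0])]))
if a and b: print(tri([(w,(234,319)),(s,b[0]),(c,a[0])]))
```

```text
hub top [0.4744 0.0252 0.082 ] stud [0.475  0.0253 0.078 ]
[] [[248.9, 339.0]]
(array([0.4735, 0.0272, 0.0771]), [0.002523120190509315, 0.002523120190509286])
```

```bash
python3 -m inch '0 0 0 0.003 0.001 -0.045 80;0 0 0 0.003 0.001 -0.09 80;0 0 0 0.003 0.001 -0.12 80;0 0 0 0.003 0.001 -0.132 80;0 0 0 0.003 0.001 -0.132 80;0 0 0 0.003 0.001 -0.132 80' 15; python3 -m inch '0 0 0 0 0 0 240;0 0 0 0 0 0 240;0 0 0 0 0 0 240;0 0 0 0 0 0 240;0 0 0 0 0 0 240;0 0 0 0 0 0 240'
```

```text
time_s: 5.55
tool_pos: [0.475, 0.0257, 0.0975]
tool_rot: [-3.141, -0.002, -0.474]
contact_force: [-0.1, -0.1, 1.1]
grip_width: 0.0602
grip_force: 0.0
time_s: 6.15
tool_pos: [0.4741, 0.0257, 0.0958]
tool_rot: [-3.142, -0.0, -0.474]
contact_force: [0.2, 0.2, 0.8]
grip_width: 0.0219
grip_force: 15.0
```

Gripped at 21.9 mm. Lift, then carry to the dish.

```bash
python3 -m inch '0 0 0 0 0 0.03 240;0 0 0 0 0 0.07 240;0 0 0 0 -0.03 0.10 240;0 0 0 0.003 -0.08 0.10 240;0 0 0 0.007 -0.13 0.10 240;0 0 0 0.007 -0.18 0.10 240;0 0 0 0.007 -0.23 0.10 240;0 0 0 0.007 -0.27 0.10 240'; python3 -m inch '0 0 0 0 -0.02 0 240;0 0 0 0 -0.024 0 240;0 0 0 0 -0.024 -0.03 240;0 0 0 0 -0.024 -0.06 240;0 0 0 0 -0.024 -0.06 240;0 0 0 0 -0.024 -0.06 240'
python3 look.py w3 wingnut spacer washer
python3 - <<'E'
from m import *
c=manip.capture("wrist")
for x in manip.masks_of(c,"dish")[:2]:print(x["p"],x["point"],rect(c,x["region"],.014))
E
```

```text
time_s: 6.95
tool_pos: [0.4805, -0.2469, 0.1953]
tool_rot: [3.141, 0.0, -0.475]
contact_force: [1.2, 0.9, 0.4]
grip_width: 0.0217
grip_force: 15.0
time_s: 7.55
tool_pos: [0.481, -0.2673, 0.1358]
tool_rot: [-3.141, 0.001, -0.473]
contact_force: [-0.6, -0.1, 0.9]
grip_width: 0.0218
grip_force: 15.0
7.55 [ 0.481  -0.2673  0.1358] [-3.1412  0.0012 -0.4727]
wingnut 0.59 [314. 322.] [ 0.4652 -0.26    0.088 ] (array([ 0.4598, -0.2563]), array([27., 66.]), 151.7)
wingnut 0.52 [235. 326.] [ 0.5062 -0.2832  0.088 ] (array([ 0.5066, -0.2821]), array([74., 62.]), 60.2)
spacer 0.95 [365. 138.] [ 0.4769 -0.1284  0.068 ] (array([ 0.4778, -0.1271]), array([23., 27.]), 143.5)
washer 0.74 [461. 117.] [ 0.3986 -0.0353  0.046 ] (array([ 0.3893, -0.0337]), array([33., 32.]), 50.9)
crop origin 344 0
0.63 [234.7, 326.7] (array([ 0.4868, -0.272 ]), array([102.,  87.]), 61.5)
```

View pics/w3.png

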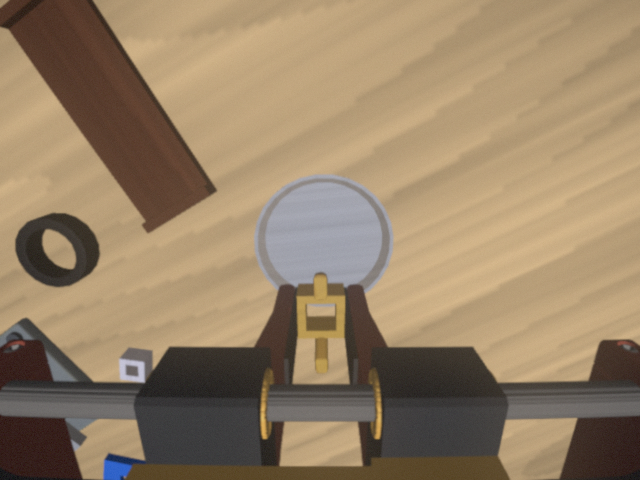

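The wrist view shows the nut held straight at (310,322) and the dish rim centred at about (240,323). The dish centre agrees with (0.481,-0.268). Lowering.

```bash
python3 -m inch '0 0 0 0 0 -0.04 240;0 0 0 0 0 -0.08 240;0 0 0 0 0 -0.095 240;0 0 0 0 0 -0.10 240;0 0 0 0 0 -0.10 240;0 0 0 0 0 -0.10 240;0 0 0 0 0 -0.10 240'; python3 -m inch '0 0 0 0 0 0 130;0 0 0 0 0 0 130;0 0 0 0 0 0 130;0 0 0 0 0 0 130;0 0 0 0 0 0 130;0 0 0 0 0 0.03 130;0 0 0 0 0 0.08 130;0 0 0 0 0 0.13 130'
```

```text
time_s: 8.55
tool_pos: [0.4822, -0.269, 0.0379]
tool_rot: [3.141, -0.004, -0.474]
contact_force: [0.3, -0.2, -0.0]
grip_width: 0.0221
grip_force: 15.0
time_s: 9.35
tool_pos: [0.4804, -0.2678, 0.166]
tool_rot: [-3.141, 0.003, -0.474]
contact_force: [1.4, -0.7, 0.3]
grip_width: 0.0428
grip_force: 0.0
```

```bash
python3 -m inch '0 0 0 0 0.05 0.05 100;0 0 8 -0.005 0.10 0.055 60;0 0 16 -0.01 0.15 0.055 0;0 0 24 -0.01 0.2 0.055 0;0 0 32 -0.01 0.25 0.055 0;0 0 40 -0.01 0.293 0.055 0;0 0 42 -0.01 0.293 0.055 0;0 0 42 -0.01 0.293 0.055 0'; python3 look.py w4 spacer washer strap
python3 - <<'E'
from m import *
t=manip.capture("top")
for q in ("wingnut","spacer"):
  print(q,[(round(x["p"],2),x["point"],atz(t,x["point"],.06 if q=="spacer" else .02)) for x in manip.look_for(t,q)])
E
```

```text
time_s: 10.15
tool_pos: [0.471, 0.0261, 0.2207]
tool_rot: [3.141, -0.0, 0.262]
contact_force: [-0.2, -0.7, -0.2]
grip_width: 0.0881
grip_force: 0.0
10.15 [0.471  0.0261 0.2207] [ 3.1414 -0.0002  0.2624]
spacer 0.93 [221. 322.] [0.4806 0.0281 0.068 ] (array([0.476 , 0.0264]), array([33., 28.]), 24.7)
spacer 0.76 [256. 416.] [ 0.4718 -0.0566  0.068 ] (array([ 0.4715, -0.054 ]), array([25., 18.]), 52.8)
spacer 0.7 [189. 200.] [0.4814 0.1284 0.068 ] (array([0.4796, 0.1257]), array([20., 21.]), 95.5)
washer 0.96 [206. 325.] [0.4891 0.0274 0.046 ] (array([0.4751, 0.0254]), array([49., 49.]), 15.0)
washer 0.78 [321. 293.] [0.3728 0.0274 0.046 ] (array([0.3703, 0.0227]), array([47., 47.]), 138.8)
strap 0.62 [188. 320.] [0.5017 0.0346 0.038 ] (array([0.515 , 0.0356]), array([37., 37.]), 105.0)
crop origin 138 202
wingnut [(0.55, [278.8, 454.2], array([ 0.475 , -0.2751,  0.02  ]))]
spacer []
```

View pics/w4c.png

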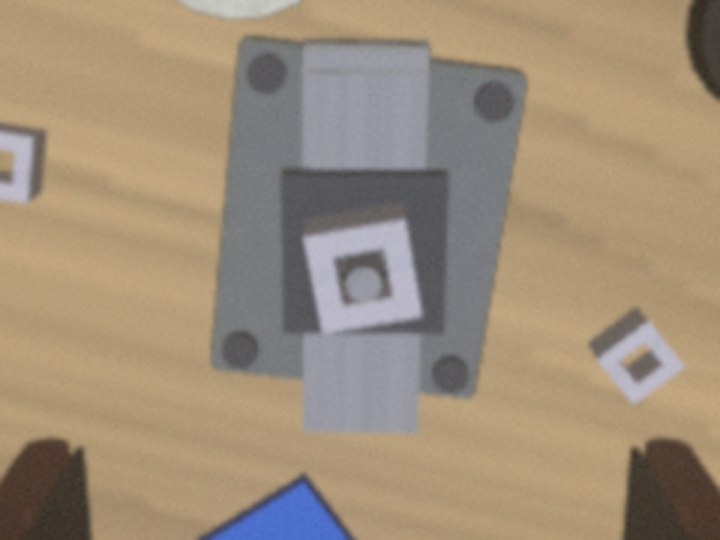

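The crop shows the washer and strap aligned with the tool at yaw 15°. The spacer's top face is centred at crop (363,277), pixel (230,323), and turned about 9° further.

Run:
```python
from m import *
w=dict(np.load("w4.npz"));f=lambda x,y,z:atz(w,(138+y/3,202+x/3),z)
P=[f(*p,.068) for p in((304,238),(404,218),(422,318),(322,333))];print(np.mean(P,0))
for i in range(4):d=P[(i+1)%4]-P[i];print(np.linalg.norm(d),np.degrees(np.arctan2(d[1],d[0]))%90)
s=manip.capture("side");r=[x for x in manip.look_for(s,"spacer")];print([(x["p"],x["point"]) for x in r])
for x in r[:3]:print(tri([(w,(221,322)),(s,x["point"])]))
```

```text
[0.4734 0.0249 0.068 ]
0.02744773163045407 26.628517830786926
0.028697652258371512 25.74305028215673
0.027966112272751323 24.036021405346915
0.027445129181739625 24.679859879974934
[(0.77, [257.3, 338.2]), (0.67, [326.3, 317.9]), (0.47, [249.4, 371.6])]
(array([0.4779, 0.0269, 0.0564]), [0.00015486032645762156, 0.0001548603264576285])
(array([ 0.4735,  0.0416, -0.0773]), [0.03652266025768607, 0.03652266025768602])
(array([0.4532, 0.0126, 0.0618]), [0.029130420117193197, 0.029130420117193013])
```

```bash
python3 -m inch '0 0 5 0.0025 -0.001 -0.04 60;0 0 10 0.0025 -0.001 -0.08 60;0 0 10 0.0025 -0.001 -0.12 60;0 0 10 0.0025 -0.001 -0.14 60;0 0 10 0.0025 -0.001 -0.146 60;0 0 10 0.0025 -0.001 -0.146 60;0 0 10 0.0025 -0.001 -0.146 60' 15; python3 -m inch '0 0 0 0 0 0 240;0 0 0 0 0 0 240;0 0 0 0 0 0 240;0 0 0 0 0 0 240;0 0 0 0 0 0 240;0 0 0 0 0 0 240'
```

```text
time_s: 11.3
tool_pos: [0.4745, 0.0236, 0.0764]
tool_rot: [3.141, -0.002, 0.434]
contact_force: [0.7, 0.5, 0.2]
grip_width: 0.0674
grip_force: 0.0
time_s: 11.9
tool_pos: [0.4736, 0.0238, 0.0748]
tool_rot: [-3.142, -0.0, 0.434]
contact_force: [0.7, 0.6, 1.5]
grip_width: 0.0282
grip_force: 15.0
```

```bash
python3 -m inch '0 0 0 0 0 0.03 240;0 0 0 0 0 0.07 240;0 0 0 0.02 0.02 0.09 240;0 0 0 0.055 0.05 0.09 240;0 0 0 0.09 0.084 0.09 240;0 0 0 0.125 0.118 0.09 240;0 0 0 0.16 0.15 0.09 240;0 0 0 0.187 0.179 0.09 240'; python3 -m inch '0 0 0 0 0 0 240;0 0 0 0 0 -0.01 240;0 0 0 0 0 -0.03 240;0 0 0 0 0 -0.03 240;0 0 0 0 0 -0.03 240'
python3 - <<'E'
from m import *
s=manip.observe();print(s["tool_pos"])
c=manip.capture("wrist");save(c,"w5")
for x in manip.masks_of(c,"tray")[:2]:print(x["p"],x["point"],rect(c,x["region"],.014))
E
```

```text
time_s: 12.7
tool_pos: [0.6619, 0.2043, 0.1635]
tool_rot: [-3.141, 0.001, 0.434]
contact_force: [0.4, 0.4, -1.0]
grip_width: 0.028
grip_force: 15.0
time_s: 13.2
tool_pos: [0.6598, 0.2016, 0.1347]
tool_rot: [3.142, 0.001, 0.433]
contact_force: [-0.1, -0.5, -0.9]
grip_width: 0.0277
grip_force: 15.0
[0.6598 0.2016 0.1347]
0.96 [228.8, 320.2] (array([0.6653, 0.2033]), array([92., 92.]), 167.2)
```

View pics/w5.png

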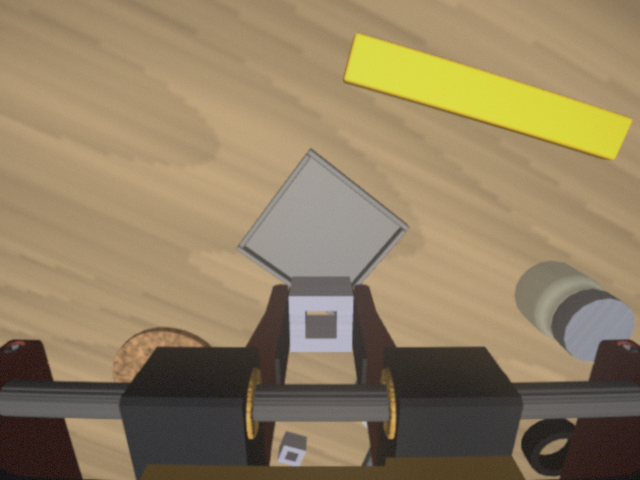

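The wrist view shows the tray corners at (150,311), (248,240) and (228,408), so its centre is about (0.664,0.203). The spacer is held upright. Setting it down.

```bash
python3 -m inch '0 0 0 0.003 0.001 -0.04 240;0 0 0 0.003 0.001 -0.08 240;0 0 0 0.003 0.001 -0.095 240;0 0 0 0.003 0.001 -0.101 240;0 0 0 0.003 0.001 -0.101 240;0 0 0 0.003 0.001 -0.101 240;0 0 0 0.003 0.001 -0.101 240'; python3 -m inch '0 0 0 0 0 0 120;0 0 0 0 0 0 120;0 0 0 0 0 0 120;0 0 0 0 0 0 120;0 0 0 0 0 0 120;0 0 0 0 0 0.03 120;0 0 0 0 0 0.08 120;0 0 0 0 0 0.13 120'
```

```text
time_s: 14.0
tool_pos: [0.6648, 0.204, 0.0361]
tool_rot: [3.141, -0.004, 0.434]
contact_force: [0.2, 0.1, 0.1]
grip_width: 0.0277
grip_force: 15.0
time_s: 14.8
tool_pos: [0.6628, 0.2035, 0.1637]
tool_rot: [-3.141, 0.003, 0.434]
contact_force: [1.0, 0.1, 0.7]
grip_width: 0.0465
grip_force: 0.0
```

```bash
python3 -m inch '0 0 0 -0.035 -0.03 0.04 100;0 0 -5 -0.07 -0.065 0.046 60;0 0 -10 -0.105 -0.1 0.046 0;0 0 -10 -0.14 -0.13 0.046 0;0 0 -10 -0.17 -0.16 0.046 0;0 0 -10 -0.191 -0.1785 0.046 0;0 0 -10 -0.191 -0.1785 0.046 0;0 0 -10 -0.191 -0.1785 0.046 0'; python3 look.py w6 washer strap
python3 - <<'E'
from m import *
t=manip.capture("side")
for q in ("wingnut","spacer","washer"):
  print(q,[(round(x["p"],2),np.round(x["point"]),atz(t,x["point"],.042 if q=="washer" else .015)) for x in manip.look_for(t,q)])
E
```

```text
time_s: 15.6
tool_pos: [0.4727, 0.0251, 0.2101]
tool_rot: [3.142, -0.002, 0.258]
contact_force: [-0.2, 0.8, -0.7]
grip_width: 0.0877
grip_force: 0.0
15.6 [0.4727 0.0251 0.2101] [ 3.1415 -0.0016  0.2584]
washer 0.9 [332. 301.] [0.3713 0.0174 0.046 ] (array([0.3712, 0.0224]), array([46., 44.]), 48.2)
washer 0.8 [218. 320.] [0.4818 0.028  0.046 ] (array([0.4751, 0.0253]), array([49., 48.]), 14.8)
strap 0.56 [194. 317.] [0.4999 0.0353 0.038 ] (array([0.5155, 0.036 ]), array([36., 36.]), 104.8)
crop origin 143 201
wingnut [(0.53, array([193., 392.]), array([ 0.4782, -0.2606,  0.015 ]))]
spacer [(0.73, array([311., 186.]), array([0.6666, 0.2048, 0.015 ])), (0.58, array([326., 318.]), array([0.4606, 0.146 , 0.015 ])), (0.52, array([250., 370.]), array([ 0.451 , -0.0619,  0.015 ]))]
washer [(0.95, array([300., 410.]), array([0.3395, 0.0603, 0.042 ])), (0.8, array([266., 340.]), array([0.4727, 0.0317, 0.042 ]))]
```

View pics/w6c.png

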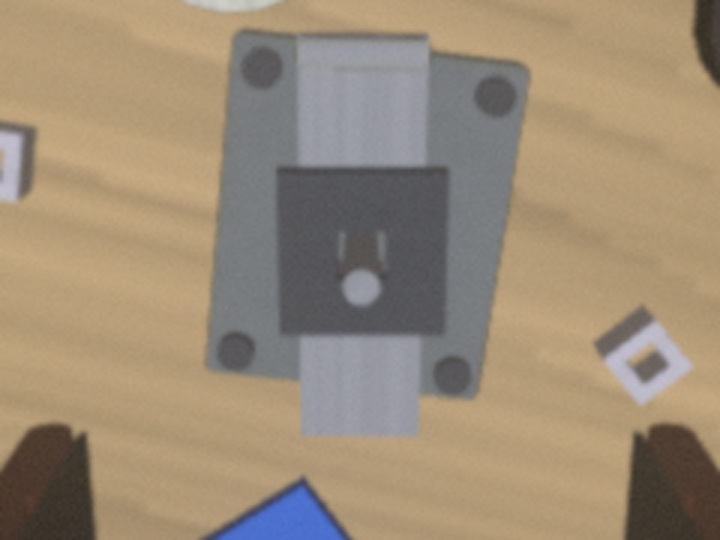

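The dark washer on the stud is centred at crop (362,250), square with the tool, at world (0.4745,0.025). The side view has the spacer in the tray (0.667,0.205) and the nut in the dish. Now the washer, with the tips just above its underside.

```bash
python3 -m inch '0 0 0 0.002 0 -0.04 60;0 0 0 0.002 0 -0.08 60;0 0 0 0.002 0 -0.12 60;0 0 0 0.002 0 -0.14 60;0 0 0 0.002 0 -0.146 60;0 0 0 0.002 0 -0.146 60;0 0 0 0.002 0 -0.146 60' 20; python3 -m inch '0 0 0 0 0 0 200;0 0 0 0 0 0 200;0 0 0 0 0 0 200;0 0 0 0 0 0 200;0 0 0 0 0 0 200;0 0 0 0 0 0.004 200;0 0 0 0 0 0.01 200;0 0 0 0 0 0.01 200'
```

```text
time_s: 16.65
tool_pos: [0.4756, 0.0253, 0.0653]
tool_rot: [3.141, -0.002, 0.26]
contact_force: [0.1, 0.0, 0.3]
grip_width: 0.0674
grip_force: 0.0
time_s: 17.45
tool_pos: [0.4748, 0.0252, 0.0743]
tool_rot: [3.141, -0.001, 0.259]
contact_force: [0.6, 0.1, -0.4]
grip_width: 0.0481
grip_force: 20.0
```

```bash
python3 -m inch '0 0 0 0 0 0.03 200;0 0 0 0 0 0.06 200;0 0 0 0 0.01 0.08 200;0 0 0 0.003 0.05 0.08 200;0 0 0 0.006 0.095 0.08 200;0 0 0 0.011 0.14 0.08 200;0 0 0 0.011 0.185 0.08 200;0 0 0 0.011 0.22 0.08 200'; python3 -m inch '0 0 0 0 0.024 0 200;0 0 0 0 0.024 0 200;0 0 0 0 0.024 0 200;0 0 0 0 0.024 0 200'
python3 - <<'E'
from m import *
s=manip.observe();print(s["tool_pos"],s["grip_width"])
c=manip.capture("wrist");save(c,"w7")
for x in manip.masks_of(c,"pad")[:2]:print(x["p"],x["point"],rect(c,x["region"],.008))
E
```

```text
time_s: 18.25
tool_pos: [0.4851, 0.2476, 0.1532]
tool_rot: [-3.141, 0.001, 0.26]
contact_force: [1.0, 0.1, -1.2]
grip_width: 0.0477
grip_force: 20.0
time_s: 18.65
tool_pos: [0.4857, 0.2683, 0.1534]
tool_rot: [3.141, 0.0, 0.259]
contact_force: [-0.1, -0.2, -1.5]
grip_width: 0.0477
grip_force: 20.0
[0.4857 0.2683 0.1534] 0.04766477141939299
0.64 [222.1, 320.8] (array([0.5009, 0.2715]), array([75., 98.]), 104.8)
```

View pics/w7.png

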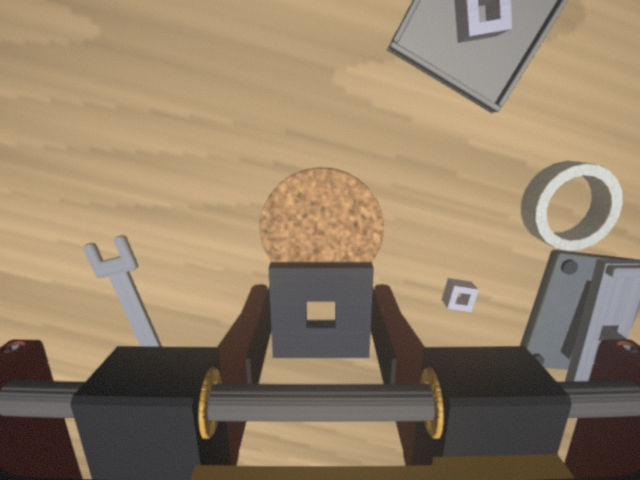

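The wrist view shows the washer held level in front of the pad. The pad's far edge puts its centre at (0.488,0.268). Lowering.

```bash
python3 -m inch '0 0 0 0.002 0 -0.04 200;0 0 0 0.002 0 -0.08 200;0 0 0 0.002 0 -0.105 200;0 0 0 0.002 0 -0.115 200;0 0 0 0.002 0 -0.119 200;0 0 0 0.002 0 -0.119 200;0 0 0 0.002 0 -0.119 200'; python3 -m inch '0 0 0 0 0 0 60;0 0 0 0 0 0 60;0 0 0 0 0 0 60;0 0 0 0 0 0 60;0 0 0 0 0 0 60;0 0 0 0 0 0.03 60;0 0 0 0 0 0.08 60;0 0 0 0 0 0.13 60'
```

```text
time_s: 19.45
tool_pos: [0.4887, 0.2696, 0.0366]
tool_rot: [-3.141, -0.003, 0.259]
contact_force: [-0.4, -0.0, -1.6]
grip_width: 0.0478
grip_force: 20.0
time_s: 20.25
tool_pos: [0.4868, 0.2689, 0.165]
tool_rot: [3.141, 0.003, 0.259]
contact_force: [1.1, -0.3, 0.6]
grip_width: 0.0673
grip_force: 0.0
```

Now back over the strap, checking the washer on the way.

```bash
python3 - <<'E'
from m import *
c=manip.capture("wrist")
for q,z in(("washer",.016),("pad",.008)):
    for x in manip.masks_of(c,q)[:1]:print(q,x["p"],x["point"],rect(c,x["region"],z))
E
python3 -m inch '0 0 0 -0.003 -0.05 0.04 60;0 0 0 -0.005 -0.1 0.045 30;0 0 0 -0.01 -0.15 0.045 0;0 0 0 -0.014 -0.2 0.045 0;0 0 0 -0.014 -0.244 0.045 0;0 0 0 -0.014 -0.244 0.045 0;0 0 0 -0.014 -0.244 0.045 0;0 0 0 -0.014 -0.244 0.045 0'; python3 look.py w8 washer strap
```

```text
washer 0.61 [224.7, 319.3] (array([0.489 , 0.2701]), array([50., 49.]), 14.9)
pad 0.6 [223.9, 320.5] (array([0.4894, 0.2694]), array([98., 98.]), 17.7)
time_s: 21.2
tool_pos: [0.4734, 0.0261, 0.2087]
tool_rot: [-3.14, 0.001, 0.26]
contact_force: [-0.5, -1.0, 0.4]
grip_width: 0.0875
grip_force: 0.0
21.2 [0.4734 0.0261 0.2087] [-3.1405  0.0012  0.2597]
washer 0.98 [136.  60.] [0.4951 0.2484 0.046 ] (array([0.4939, 0.2474]), array([44., 49.]), 103.7)
washer 0.67 [334. 300.] [0.3705 0.0195 0.046 ] (array([0.372 , 0.0223]), array([47., 46.]), 47.4)
strap 0.83 [217. 320.] [0.4811 0.0294 0.038 ] (array([0.4755, 0.0252]), array([120.,  37.]), 14.5)
strap 0.65 [280. 604.] [ 0.4918 -0.2411  0.038 ] (array([ 0.4904, -0.2446]), array([35., 47.]), 153.9)
crop origin 144 202
```

View pics/w8.png

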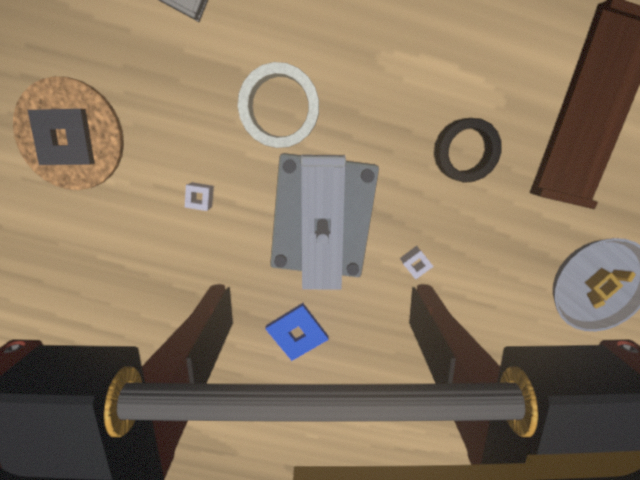

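The washer lies concentric on the pad, the nut lies in the dish at (287,607), and the bare strap is on the stud at (222,322), centre (0.475,0.025), yaw 14.5°. Gripping the strap.

```bash
python3 -m inch '0 0 0 0.001 -0.001 -0.04 80;0 0 0 0.001 -0.001 -0.08 80;0 0 0 0.001 -0.001 -0.12 80;0 0 0 0.001 -0.001 -0.145 80;0 0 0 0.001 -0.001 -0.153 80;0 0 0 0.001 -0.001 -0.153 80;0 0 0 0.001 -0.001 -0.153 80' 35; python3 -m inch '0 0 0 0 0 0 220;0 0 0 0 0 0 220;0 0 0 0 0 0 220;0 0 0 0 0 0 220;0 0 0 0 0 0 220;0 0 0 0 0 0.004 220;0 0 0 0 0 0.01 220;0 0 0 0 0 0.01 220'
```

```text
time_s: 22.05
tool_pos: [0.4755, 0.0247, 0.0583]
tool_rot: [3.141, -0.002, 0.26]
contact_force: [0.0, -0.2, 1.1]
grip_width: 0.0604
grip_force: 0.0
time_s: 22.85
tool_pos: [0.4749, 0.0241, 0.0673]
tool_rot: [3.141, -0.001, 0.259]
contact_force: [0.2, 0.5, -1.6]
grip_width: 0.0355
grip_force: 35.0
```

```bash
python3 -m inch '0 0 0 0 0 0.04 220;0 0 0 0 0 0.08 220;0 0 0 0 -0.01 0.1 220;0 0 -4 0.025 -0.045 0.1 220;0 0 -8 0.05 -0.08 0.1 220;0 0 -12 0.08 -0.115 0.1 220;0 0 -12 0.105 -0.15 0.1 220;0 0 -12 0.13 -0.185 0.1 220'; python3 -m inch '0 0 0 0.025 -0.021 0 220;0 0 0 0.025 -0.021 0 220;0 0 0 0.025 -0.021 0 220;0 0 0 0.025 -0.021 0 220'
python3 - <<'E'
from m import *
s=manip.observe();print(s["tool_pos"],s["tool_rot"],s["grip_width"])
c=manip.capture("wrist");save(c,"w9")
for q,z in(("rest",.012),("strap",.15)):
    for x in manip.masks_of(c,q)[:2]:print(q,x["p"],x["point"],rect(c,x["region"],z))
np.savez("w9",**{k:c[k] for k in("intrinsics","k1","R","t")})
E
```

```text
time_s: 23.65
tool_pos: [0.6053, -0.1624, 0.166]
tool_rot: [-3.141, 0.001, 0.05]
contact_force: [0.4, 0.2, -1.7]
grip_width: 0.0359
grip_force: 35.0
time_s: 24.05
tool_pos: [0.6291, -0.1809, 0.1666]
tool_rot: [-3.141, 0.0, 0.051]
contact_force: [0.3, 0.0, -0.8]
grip_width: 0.0354
grip_force: 35.0
[ 0.6291 -0.1809  0.1666] [-3.1411  0.0005  0.0506] 0.03538355035653967
rest 0.75 [152.6, 324.9] (array([ 0.6917, -0.1801]), array([45., 57.]), 91.9)
strap 0.88 [274.3, 318.2] (array([ 0.6405, -0.1803]), array([100.,  37.]), 3.0)
```

View pics/w9.png

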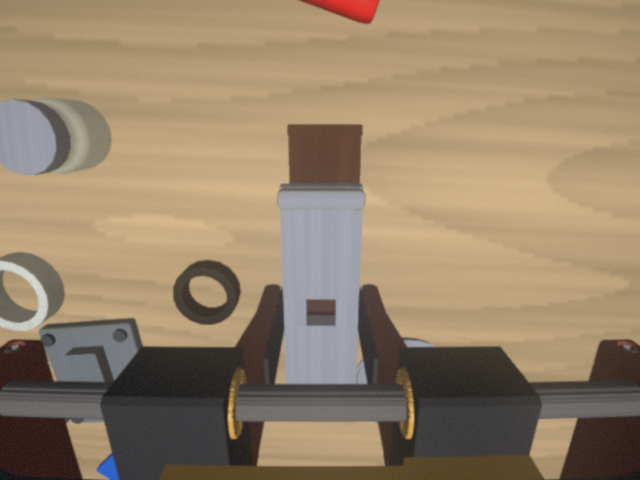

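The strap is held straight over the rest. The rest's far edge is at x≈0.714, so its centre is about (0.631,-0.183), yaw about 2.5°, and the strap's yaw is 3°. Lowering with a small correction.

```bash
python3 -m inch '0 0 0 0.002 -0.002 -0.04 220;0 0 0 0.002 -0.002 -0.08 220;0 0 0 0.002 -0.002 -0.11 220;0 0 0 0.002 -0.002 -0.12 220;0 0 0 0.002 -0.002 -0.125 220;0 0 0 0.002 -0.002 -0.125 220;0 0 0 0.002 -0.002 -0.125 220'; python3 -m inch '0 0 0 0 0 0 90;0 0 0 0 0 0 90;0 0 0 0 0 0 90;0 0 0 0 0 0 90;0 0 0 0 0 0 90;0 0 0 0 0 0.03 90;0 0 0 0 0 0.08 90;0 0 0 -0.02 0 0.13 90'; python3 -m inch '0 0 0 -0.03 0 0.05 90;0 0 0 -0.03 0 0.05 90;0 0 0 -0.03 0 0.05 90;0 0 0 -0.03 0 0.05 90'
python3 - <<'E'
from m import *
s=manip.observe();print(s["tool_pos"],s["contact_force"],s["grip_width"])
c=manip.capture("wrist");save(c,"w10")
for q,z in(("rest",.012),("strap",.022),("wingnut",.02),("dish",.014)):
    for x in manip.masks_of(c,q)[:2]:print(q,x["p"],x["point"],rect(c,x["region"],z))
E
```

```text
time_s: 24.9
tool_pos: [0.6329, -0.1841, 0.0443]
tool_rot: [3.14, -0.004, 0.05]
contact_force: [0.4, -1.0, -2.1]
grip_width: 0.0356
grip_force: 35.0
time_s: 25.7
tool_pos: [0.6133, -0.1834, 0.1685]
tool_rot: [-3.141, 0.001, 0.051]
contact_force: [-0.7, -0.4, 0.1]
grip_width: 0.0568
grip_force: 0.0
time_s: 26.1
tool_pos: [0.5829, -0.1837, 0.2163]
tool_rot: [-3.141, 0.002, 0.05]
contact_force: [0.3, 1.4, -0.2]
grip_width: 0.057
grip_force: 0.0
[ 0.5829 -0.1837  0.2163] [ 0.3357  1.4308 -0.2042] 0.057029231211587664
rest 0.93 [155.5, 322.9] (array([ 0.631 , -0.1832]), array([169.,  58.]), 2.9)
strap 0.82 [159.1, 319.6] (array([ 0.6327, -0.1844]), array([121.,  39.]), 2.1)
dish 0.69 [307.3, 380.4] (array([ 0.4852, -0.2662]), array([ 95., 102.]), 115.2)
```

View pics/w10.png

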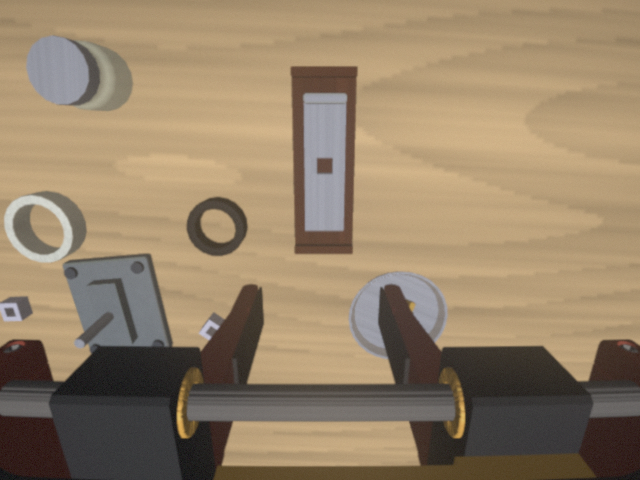

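The strap lies flat on the rest at (163,324), between the lips and within 2 mm and 1° of centre. The jar still stands at (70,65). All four parts are placed, so I'm handing in.

```bash
python3 -c "
from workcell import manip
print(manip.job_done())"
```

```text
the job is handed in; nothing more can be done
None
```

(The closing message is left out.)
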